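# Turn the piston pump just past compression and lock it

### The job

Take the small piston pump over its compression by hand: slowly turn the flywheel clockwise, seen from above, by its upright crank knob, feeling the resistance climb to its one peak, and stop just past the peak as the resistance falls away, without going on beyond it. Then let go of the knob and tip the lock lever all the way over towards the pump's finned-cylinder side. Be gentle with the knob and leave the glassware, bottles and wrench where they are.

Things in the scene. Friction and masses are not known exactly. Their poses are not given: they have to be found in the camera images.
- flywheel (a joint): Angle of the flywheel (rad), growing as it turns clockwise seen from above. Where the compression peak lies differs from start to start and cannot be seen: 0.4 to 2.4 rad clockwise of the start. Even drag of 5 to 6 N at the knob; over the last 0.2 rad before the peak the push climbs to 10 or 11 N, within the next 0.3 rad it falls below the even drag. Left alone, the wheel stays put.
- crank_knob (a point): Centre of the crank knob: an upright grey plastic post, 18 mm in diameter and 50 mm tall, fixed on the flywheel's upper face 58 mm from the shaft (it turns with the wheel). This point is on the post's axis, 25 mm above the wheel's face and 25 mm below the post's top. Knob and wheel are to be loaded by no more than 40 N.
- wheel_centre (a point): Centre of the upper face of the flywheel, a flat dark steel disc 150 mm across and 18 mm thick lying on the pump's grey crankcase. This face is 109 mm above the bench; the hub cap stands 11 mm higher. Axes: the pump's, x from the shaft to the finned cylinder, y to the left of that, z up.
- pump: The pump; origin on the bench below the shaft, axes as for wheel_centre. Crankcase 190 x 190 mm, 85 mm high; the finned cylinder reaches 165 mm out to +x, 90 mm high; the steel base plate (12 mm thick) reaches 115 mm to -x and +x, 100 mm to +y and 190 mm to -y. It is bolted down.
- lock_lever (a joint): Angle of the lock lever in rad: 0 as found, leaning to the pump's -x side; 1.0 tipped all the way over to the +x side (the finned-cylinder side). It stays where it is left and takes about 1 N at its tip.
- lock_lever_tip (a point): Centre of the grey ball, 26 mm across, at the tip of the lock lever (10 mm steel rod, 80 mm long). The lever's pivot lies 150 mm to the pump's -y side of the shaft, 34 mm above the bench; the ball swings in an arc from 38 mm on the -x side of the pivot to 38 mm on the +x side, 104 mm above the bench at both ends and 114 mm in the middle.

How it is judged:
By the outcome, as a careful person would: the job done as asked, in the order asked, and still so for the second after the job is handed in, with the robot touching nothing.
It also fails if it takes over 72 s, if anything falls off the work surface, if the arm or the gripper's body presses on something with over 40 N, if the wrist force passes 120 N, or if a joint passes its speed limit or range.

### The arm

A 6-joint arm with a two-finger parallel gripper is mounted at the origin on the work surface. World frame = base frame: x ahead of the robot, y to its left, z up, the work surface at z = 0. Lengths are in m, angles in rad, forces in N, time in s.
With the tool pointing down it reaches from about 0.375 to 0.9 m from the base axis. Payload 3.1 kg.
Tool frame: the origin (TCP) lies midway between the tips of the shut fingers; the grasp point (between the pads) lies 19 mm behind it; z points along the fingers, y is the direction in which the jaws open and shut (so a half turn about z gives the same grasp; the last joint's range is limited). The gripper opens to 85 mm and grips with 20 to 120 N. Pads are 22 mm wide; open, the fingers measure 114 mm over their backs; the gripper's body (76 mm by 85 mm) begins 54 mm behind the grasp point. The pads swing forward as they close: fully open they stand 13 mm farther back than shut.
Start: joints at [-0.178, 0.527, 1.433, -0, 1.181, -0.178], TCP at [0.625, 0, 0.231] pointing down, gripper open.
Joint ranges: [-3.08, 3.08], [-0.75, 2.2], [0.22, 2.44], [-1.43, 4.57], [0, 2.65], [-2.85, 2.85]. Speed limits (rad/s): [2.79, 2.79, 3.14, 3.14, 3.14, 3.14].

### API

Orientations are given as a unit quaternion [x, y, z, w].
In Python, from station import manip gives the robot as it stands. The module is installed in compiled form; this text tells all that it offers.
- The arm moves only by the tool drive_tool, never from a script. Its argument "deltas" is one flat list of numbers, 4 for each row, row after row: the shift along the tool's x, y, z in cm, then the turn about the tool's z in degrees. A call has 1 to 12 rows; each row is the pose to reach, as a shift and turn from the pose measured when the call began, along the tool's axes at that moment; what a row does not reach only later rows make up. A row lasts 1/10 s, in which the tool goes at most 50 mm and 8.59 degrees, less where a joint would pass 70% of its speed; a pose out of reach is approached as far as the arm can. A call with a gripper value outside its range is refused whole. "hand" is the finger opening in cm, from 0 to 8.54, set as the call begins (left out, the last holds). The fingers move at their own pace and stop on an object; "squeeze" is the grip in N (left out, the last holds). Time passes only in rows, so rows that repeat a pose let the fingers close. It gives the time, the measured TCP pose, the force and the opening at its end, in the units of the state.
- manip.sense(): the state, without advancing time (a new reading comes with each control period).
- manip.snapshot(name): name is "scene" or "side" or "wrist"; returns a dict with "frame" (384x512x3 uint8, red, green, blue), "depth" (384x512 float32, m along the optical axis (not along the pixel's ray), 0 where there is no reading), "fx", "fy", "cx", "cy" (pixels), "R" (3x3) and "t" (3): a world point X has camera coordinates R X + t. Camera axes: x right, y down, z forward; pixel columns grow to the right and rows downward; lengths in m; the calibration is good to about 2 mm. A picture is of the moment at which its call begins.
- manip.sign_off(): hands the job in, once; it reports no verdict.
The state is a dict: "t": time; "q": joint angles; "qd": joint speeds; "tau": joint torques, N m; "tcp_pos": TCP position; "tool_rot": TCP orientation; "force": force on the tool from outside, world axes, zero at the start; "ft_torque": the same for the moment, N m; "finger_gap": opening from 0.0 (shut) to 1.0 (fully open).
Only numpy, scipy, OpenCV 4.12 (cv2) and the standard library are available. Lean on these libraries where they do the work, as an engineer would, in place of code of your own. Each camera call takes 0.05 s, during which the arm holds its last target.

## Working session

There is one attempt and no reset: what is moved stays moved. The work goes in short steps, Python scripts to look and compute and a tool call to move; the robot and the scene stay as the last step left them, time stands still between calls to the robot, and variables do not carry over. Pictures are saved under pics/ and viewed, and the job is handed in when it is done.

Besides the shell and the picture viewer there is one more tool, called after "Emit:" as a command line: name --argument value ..., lists and objects as JSON in quotes. drive_tool: Moves the arm, as the interface text tells. Its arguments: {"type":"object","properties":{"deltas":{"type":"array"},"hand":{"type":"number"},"squeeze":{"type":"number"}},"required":["deltas"]}

```bash
mkdir -p pics; python3 - <<'E'
from station import manip
import cv2,numpy as np
s=manip.sense(); print(s)
for n in("scene","side","wrist"):
    d=manip.snapshot(n); cv2.imwrite(f"pics/{n}0.png",d["frame"][:,:,::-1]); np.savez(f"{n}0.npz",**d)
    print(n,d["fx"],d["cx"],d["cy"],-d["R"].T@d["t"],d["R"].round(2).tolist())
E
```

```text
{'t': 0.0, 'q': array([-1.78481836e-01,  5.28465148e-01,  1.43390608e+00, -1.03258141e-05,
        1.18137270e+00, -1.78488063e-01]), 'qd': array([-5.13033696e-05, -1.68870530e-03,  8.05686275e-04, -2.92383738e-04,
       -1.46225594e-03, -1.76016956e-03]), 'tau': array([ 2.50220628e-04, -4.42344439e+01, -1.78024775e+01, -2.06930472e-04,
        8.36740597e-03,  2.24214921e-05]), 'tcp_pos': array([6.24289282e-01, 1.66150873e-04, 2.30333030e-01]), 'tool_rot': array([ 7.07102781e-01,  7.07109963e-01, -6.17392554e-04, -8.80815629e-04]), 'force': array([-0.21614655,  0.53509092,  0.34478898]), 'ft_torque': array([-0.00415275, -0.00703622, -0.02902841]), 'finger_gap': 1.002073898821746}
scene 414.96347533979434 253.02867440666427 191.72181722954016 [0.89765079 0.13272996 0.6191709 ] [[-0.32, 0.95, -0.01], [0.76, 0.25, -0.6], [-0.57, -0.2, -0.8]]
side 470.64892699305733 251.99700038238905 188.99428595148407 [ 0.27733056 -0.51920418  0.554082  ] [[0.9, -0.43, -0.01], [-0.27, -0.56, -0.78], [0.33, 0.71, -0.62]]
wrist 269.91391105131277 256.8139180781363 192.64074633475605 [0.62531817 0.06876843 0.37320595] [[1.0, -0.0, -0.0], [-0.0, -0.96, 0.27], [-0.0, -0.27, -0.96]]
```

View pics/scene0.png

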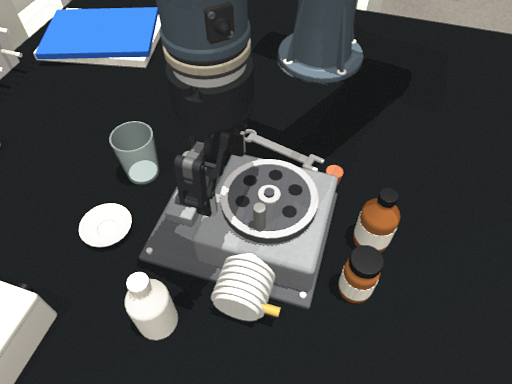

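View pics/side0.png

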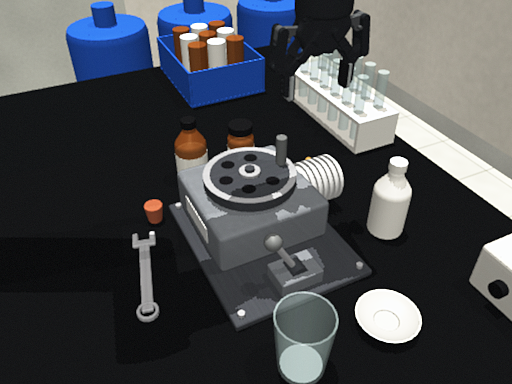

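View pics/wrist0.png

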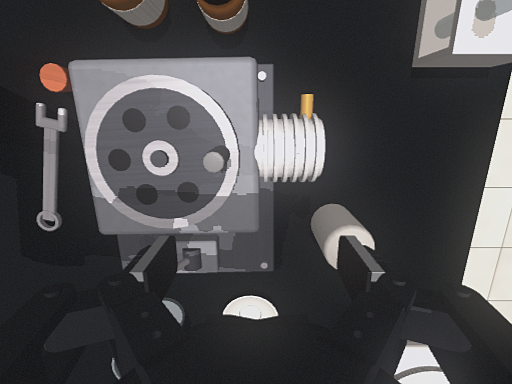

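```bash
cat >h.py <<'E'
import numpy as np,cv2
def ray(d,u,v,z):
    R,t=d["R"],d["t"];c=-R.T@t
    w=R.T@np.array([(u-d["cx"])/d["fx"],(v-d["cy"])/d["fy"],1]);return c+w*(z-c[2])/w[2]
def dep(d,u,v):
    z=d["depth"][int(v),int(u)];return d["R"].T@(np.array([(u-d["cx"])/d["fx"],(v-d["cy"])/d["fy"],1])*z-d["t"])
def proj(d,X):
    p=d["R"]@np.asarray(X)+d["t"];return (d["fx"]*p[0]/p[2]+d["cx"],d["fy"]*p[1]/p[2]+d["cy"])
E
python3 - <<'E'
from h import *
W,S,C=[dict(np.load(f"{n}0.npz")) for n in("wrist","side","scene")]
print("hub W",ray(W,160,158,.12),"S",ray(S,250,170,.12),"C",ray(C,269,194,.12))
print("knobtop W",ray(W,213,161,.159),"S",ray(S,281,137,.159),"C",ray(C,260,206,.159))
print("ball S",ray(S,274,242,.104),dep(S,274,242)," W ",ray(W,190,260,.104), dep(W,190,258))
# rim: bright pixels on wrist by height
H,Wd=W["depth"].shape
u,v=np.meshgrid(np.arange(Wd),np.arange(H))
for n,D in(("W",W),("S",S),("C",C)):
    P=np.stack([(u-D["cx"])/D["fx"],(v-D["cy"])/D["fy"],u*0+1],-1)*D["depth"][...,None]
    X=(P-D["t"])@D["R"]
    c=ray(W,160,158,.12)
    m=(abs(X[...,2]-.109)<.004)&(np.hypot(X[...,0]-c[0],X[...,1]-c[1])<.1)
    b=m&(D["frame"].mean(-1)>110)
    cs,_=cv2.findContours(m.astype(np.uint8),cv2.RETR_EXTERNAL,cv2.CHAIN_APPROX_NONE)
    q=max(cs,key=cv2.contourArea)[:,0]
    hull=cv2.convexHull(q)[:,0]
    Q=np.array([ray(D,a,bb,.109)[:2] for a,bb in q])
    (cc,r)=cv2.minEnclosingCircle(Q.astype(np.float32)); 
    A=np.c_[2*Q,np.ones(len(Q))];s=np.linalg.lstsq(A,(Q**2).sum(1),rcond=None)[0]
    print(n,"rim circ",cc,r,"lsq",s[:2],np.sqrt(s[2]+s[0]**2+s[1]**2),np.median(X[m][:,2]))
    # knob top
    k=(abs(X[...,2]-.159)<.006)&(np.hypot(X[...,0]-c[0],X[...,1]-c[1])<.09)
    print("knob",k.sum(),X[k].mean(0) if k.any() else 0)
# cylinder axis/crankcase orientation from the wrist: crankcase top edge
X=(np.stack([(u-W["cx"])/W["fx"],(v-W["cy"])/W["fy"],u*0+1],-1)*W["depth"][...,None]-W["t"])@W["R"]
m=(abs(X[...,2]-.085)<.004)
print(cv2.minAreaRect(X[m][:,:2].astype(np.float32)*1000))
for n,D in(("S",S),("W",W)):
    print(n)
E
python3 - <<'E'
import cv2
a=cv2.imread('pics/wrist0.png')[40:300,40:360];cv2.imwrite('pics/w0c.png',cv2.resize(a,None,fx=2.3,fy=2.3))
a=cv2.imread('pics/side0.png')[110:320,160:380];cv2.imwrite('pics/s0c.png',cv2.resize(a,None,fx=2.7,fy=2.7))
E
```

```text
hub W [0.53353812 0.0314083  0.12      ] S [0.5273389  0.02358934 0.12      ] C [0.53799314 0.03204353 0.12      ]
knobtop W [0.58979238 0.03474529 0.159     ] S [0.58624527 0.03332472 0.159     ] C [0.58927667 0.03434189 0.159     ]
ball S [ 0.49542044 -0.12010216  0.104     ] [ 0.49106194 -0.12807817  0.11299483]  W  [ 0.55004886 -0.08499915  0.104     ] [ 0.53415732 -0.11486414  0.04643074]
W rim circ (0.5314258337020874, 0.030825039371848106) 0.0754147544503212 lsq [0.53122245 0.03089657] 0.07458852698225506 0.11008444842042676
knob 391 [0.58988361 0.03465576 0.15882139]
S rim circ (0.528007447719574, 0.03007994033396244) 0.07846971601247787 lsq [0.52601648 0.03040969] 0.0745428868912279 0.11029484694963876
knob 89 [0.58540424 0.03257169 0.15776013]
C rim circ (0.5333638787269592, 0.03134618327021599) 0.07632777839899063 lsq [0.53292984 0.03102261] 0.07449240659353022 0.10882012250379293
knob 123 [0.59117161 0.034326   0.15735505]
((661.3150634765625, -54.48548889160156), (456.5364990234375, 449.1543273925781), 89.87356567382812)
S
W
```

View pics/w0c.png

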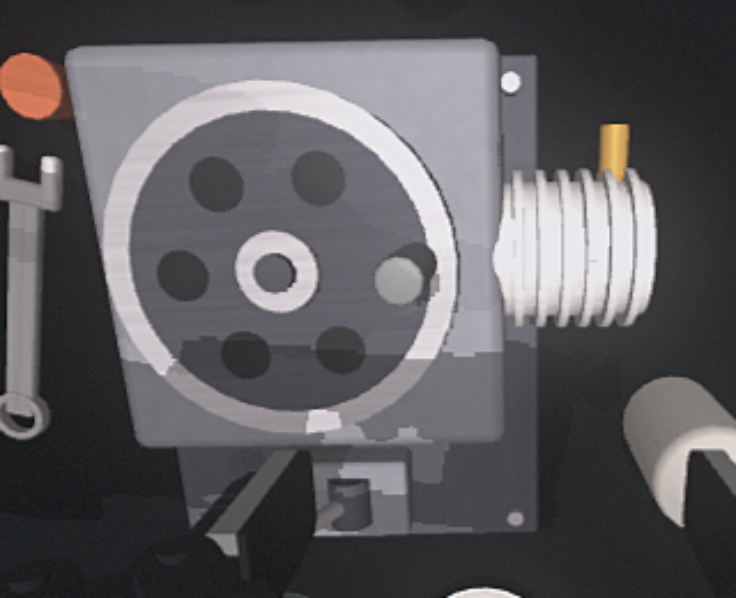

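View pics/s0c.png

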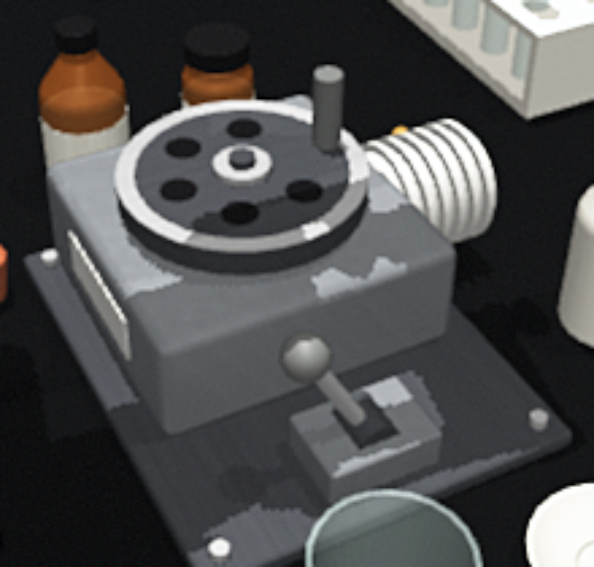

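Emit:
drive_tool --deltas '[0.3,-0.3,0,-8,0.6,-0.6,0,-16,0.9,-0.9,0,-24,1.2,-1.2,0,-32,1.5,-1.5,0,-40,1.8,-1.8,0.5,-48,2.1,-2.1,1,-56,2.4,-2.4,1.5,-64,2.7,-2.7,2,-72,3.0,-3.0,2.5,-80,3.3,-3.4,3,-88,3.4,-3.5,3,-93]' --hand 4 --squeeze 20

```text
t: 1.35
tcp_pos: [0.5881, 0.0346, 0.1995]
tool_rot: [-0.029, 1.0, 0.0, -0.002]
force: [0.4, 0.3, 0.9]
finger_gap: 0.466
```

```bash
cat >look.py <<'E'
import sys,cv2,numpy as np
from station import manip
def look(n,tag):
    d=manip.snapshot(n);cv2.imwrite(f"pics/{n}{tag}.png",d["frame"][:,:,::-1]);np.savez(f"{n}{tag}.npz",**d);return d
if __name__=="__main__":
    for n in sys.argv[2:]: look(n,sys.argv[1])
E
python3 look.py 1 wrist side
```

```text
(no output)
```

View pics/wrist1.png

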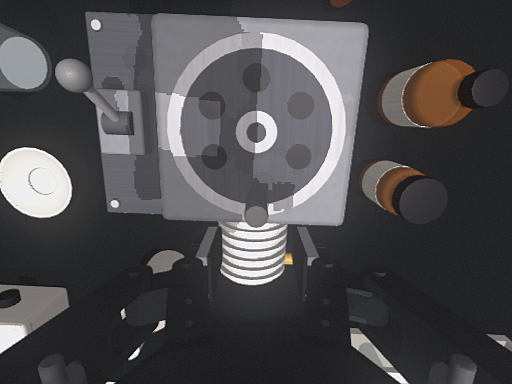

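View pics/side1.png

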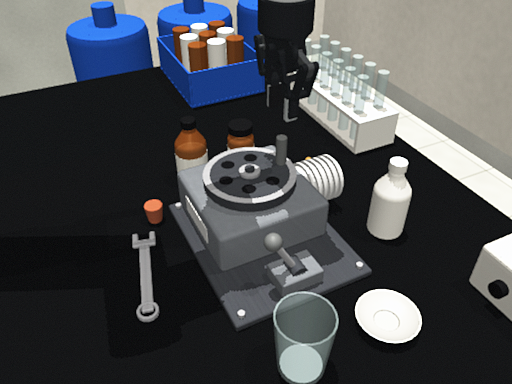

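```bash
python3 - <<'E'
from h import *
W=dict(np.load("wrist1.npz"))
print(ray(W,256.5,132,.12),ray(W,256.5,215,.159),ray(W,73,75,.104),proj(W,[.588,.0346,.159]))
E
```

```text
[0.53160373 0.0310928  0.12      ] [0.58815612 0.03426913 0.159     ] [ 0.49535917 -0.12124436  0.104     ] (np.float64(256.96978170384097), np.float64(214.82075331624264))
```

Emit:
drive_tool --deltas '[0,0,1.2,0,0,0,2.4,0,0,0,3.6,0,0,0,4.8,0,0,0,6,0,0,0,7,0,0,0,7.4,0,0,0,7.4,0]'

```text
t: 2.25
tcp_pos: [0.5882, 0.0345, 0.1252]
tool_rot: [-0.026, 1.0, 0.0, -0.002]
force: [0.2, 0.5, -0.4]
finger_gap: 0.467
```

```bash
cat >st.py <<'E'
import sys,numpy as np
from station import manip
from scipy.spatial.transform import Rotation as Ro
s=manip.sense();c=np.array([.5315,.031]);r=.0575
R=Ro.from_quat(s["tool_rot"]).as_matrix();p=s["tcp_pos"]
d=p[:2]-c;a=np.arctan2(d[1],d[0]);ty=np.arctan2(R[1,0],R[0,0])  # tool x angle; want a+pi
er=(a+np.pi-ty+np.pi)%(2*np.pi)-np.pi
tan=np.array([np.sin(a),-np.cos(a)]) # clockwise
f=s["force"]
print(f"t{s['t']:.2f} turned {0.056-a:.3f} rad r {np.hypot(*d)*1e3:.1f} z {p[2]:.4f} yawerr {np.degrees(er):.1f} Ftan {f[:2]@tan:.2f} Frad {f[:2]@d/np.hypot(*d):.2f} Fz {f[2]:.2f} q6 {s['q'][5]:.2f} gap {s['finger_gap']:.3f}")
for al in map(float,sys.argv[1:]):
    b=a-np.radians(al);T=np.r_[c+r*np.array([np.cos(b),np.sin(b)]),.1255]
    tgtyaw=b+np.pi; turn=-((tgtyaw-ty+np.pi)%(2*np.pi)-np.pi)
    print(al,((R.T@(T-p))*100).round(2),round(np.degrees(turn),1))
E
python3 st.py 3 6 9
```

```text
t2.25 turned -0.005 rad r 56.8 z 0.1252 yawerr 0.5 Ftan -0.47 Frad 0.19 Fz -0.42 q6 -1.75 gap 0.467
3.0 [-0.06 -0.3  -0.03] 2.5
6.0 [-0.04 -0.6  -0.03] 5.5
9.0 [-0.01 -0.9  -0.03] 8.5
```

Emit:
drive_tool --deltas '[0,0,0,0,0,0,0,0,0,0,0,0,0,0,0,0]' --hand 2.4

```text
t: 2.65
tcp_pos: [0.5885, 0.0344, 0.1257]
tool_rot: [-0.026, 1.0, 0.0, -0.002]
force: [-0.6, 0.4, 0.2]
finger_gap: 0.281
```

```bash
python3 st.py 3 6 9
```

```text
t2.65 turned -0.004 rad r 57.1 z 0.1257 yawerr 0.4 Ftan -0.48 Frad -0.59 Fz 0.19 q6 -1.75 gap 0.281
3.0 [-0.03 -0.3   0.02] 2.6
6.0 [-0.01 -0.6   0.02] 5.6
9.0 [ 0.02 -0.9   0.02] 8.6
```

Emit:
drive_tool --deltas '[0,-0.15,0,1.4,0,-0.3,0,2.8,0,-0.45,0,4.2,0,-0.6,0,5.6]'

```text
t: 3.05
tcp_pos: [0.5884, 0.03, 0.1258]
tool_rot: [0.024, 1.0, 0.002, -0.002]
force: [0.5, 5.8, 1.6]
finger_gap: 0.28
```

```bash
python3 st.py 3 6 9
```

```text
t3.05 turned 0.074 rad r 56.9 z 0.1258 yawerr 1.8 Ftan -5.83 Frad 0.40 Fz 1.57 q6 -1.66 gap 0.280
3.0 [-0.06 -0.3   0.03] 1.2
6.0 [-0.04 -0.6   0.03] 4.2
9.0 [-0.01 -0.9   0.03] 7.2
```

Emit:
drive_tool --deltas '[0,-0.15,0,1.5,0,-0.3,0,2.5,0,-0.45,0,3.5,0,-0.6,0,5,0,-0.75,0,6.5,0,-0.9,0,7.5]'

```text
t: 3.65
tcp_pos: [0.5878, 0.0227, 0.1258]
tool_rot: [0.091, 0.996, 0.003, -0.002]
force: [0.2, 6.3, 1.8]
finger_gap: 0.283
```

```bash
python3 st.py 3 6 9
```

```text
t3.65 turned 0.202 rad r 56.9 z 0.1258 yawerr 2.1 Ftan -6.30 Frad -0.75 Fz 1.78 q6 -1.55 gap 0.283
3.0 [-0.06 -0.3   0.03] 0.9
6.0 [-0.05 -0.6   0.03] 3.9
9.0 [-0.02 -0.9   0.03] 6.9
```

Emit:
drive_tool --deltas '[-0.03,-0.15,0,1,-0.05,-0.3,0,2,-0.05,-0.45,0,3.5,-0.04,-0.6,0,5,-0.03,-0.75,0,6]'

```text
t: 4.15
tcp_pos: [0.5866, 0.0168, 0.1258]
tool_rot: [0.144, 0.99, 0.004, -0.003]
force: [0.9, 5.0, 1.2]
finger_gap: 0.282
```

```bash
python3 st.py 3 6 9
```

```text
t4.15 turned 0.308 rad r 56.9 z 0.1258 yawerr 2.2 Ftan -5.11 Frad -0.38 Fz 1.23 q6 -1.45 gap 0.282
3.0 [-0.07 -0.3   0.03] 0.8
6.0 [-0.05 -0.6   0.03] 3.8
9.0 [-0.02 -0.9   0.03] 6.8
```

Emit:
drive_tool --deltas '[-0.03,-0.15,0,1.5,-0.05,-0.3,0,3,-0.05,-0.45,0,4.5,-0.04,-0.6,0,6,-0.03,-0.75,0,7.5]'

```text
t: 4.65
tcp_pos: [0.5845, 0.0111, 0.1258]
tool_rot: [0.21, 0.978, 0.005, -0.004]
force: [0.1, 6.4, 0.9]
finger_gap: 0.281
```

```bash
python3 st.py 3 6 9
```

```text
t4.65 turned 0.415 rad r 56.6 z 0.1258 yawerr 3.7 Ftan -6.05 Frad -2.18 Fz 0.93 q6 -1.33 gap 0.281
3.0 [-0.1  -0.3   0.03] -0.7
6.0 [-0.1  -0.6   0.02] 2.3
9.0 [-0.08 -0.9   0.02] 5.3
```

Emit:
drive_tool --deltas '[-0.07,-0.15,0,0,-0.1,-0.3,0,0.5,-0.1,-0.45,0,1.5,-0.1,-0.6,0,3,-0.1,-0.75,0,4.5]'

```text
t: 5.15
tcp_pos: [0.5823, 0.0054, 0.1258]
tool_rot: [0.249, 0.968, 0.007, -0.004]
force: [0.7, 6.8, 0.9]
finger_gap: 0.282
```

```bash
python3 st.py 3 6 9
```

```text
t5.15 turned 0.523 rad r 56.9 z 0.1258 yawerr 2.1 Ftan -6.39 Frad -2.49 Fz 0.92 q6 -1.27 gap 0.282
3.0 [-0.06 -0.3   0.02] 0.9
6.0 [-0.05 -0.6   0.02] 3.9
9.0 [-0.02 -0.9   0.02] 6.9
```

Emit:
drive_tool --deltas '[-0.05,-0.15,0,0.5,-0.07,-0.3,0,1.5,-0.07,-0.45,0,2.5,-0.06,-0.6,0,4,-0.05,-0.75,0,5.5]'

```text
t: 5.65
tcp_pos: [0.5794, -0.0, 0.1258]
tool_rot: [0.297, 0.955, 0.008, -0.004]
force: [1.4, 6.5, 1.2]
finger_gap: 0.283
```

```bash
python3 st.py 3 6 9
```

```text
t5.65 turned 0.631 rad r 57.1 z 0.1258 yawerr 1.6 Ftan -6.22 Frad -2.40 Fz 1.18 q6 -1.18 gap 0.283
3.0 [-0.05 -0.3   0.02] 1.4
6.0 [-0.03 -0.6   0.02] 4.4
9.0 [ 0.   -0.9   0.02] 7.4
```

Emit:
drive_tool --deltas '[-0.04,-0.15,0,1,-0.05,-0.3,0,2,-0.05,-0.45,0,3,-0.04,-0.6,0,4.5,-0.03,-0.75,0,6]'

```text
t: 6.15
tcp_pos: [0.5758, -0.005, 0.1258]
tool_rot: [0.348, 0.938, 0.009, -0.005]
force: [1.6, 5.4, 0.6]
finger_gap: 0.282
```

```bash
python3 st.py 3 6 9
```

```text
t6.15 turned 0.738 rad r 57.0 z 0.1258 yawerr 1.6 Ftan -5.26 Frad -2.16 Fz 0.56 q6 -1.09 gap 0.282
3.0 [-0.05 -0.3   0.02] 1.4
6.0 [-0.03 -0.6   0.02] 4.4
9.0 [ 0.   -0.9   0.02] 7.4
```

Emit:
drive_tool --deltas '[-0.04,-0.15,0,1,-0.05,-0.3,0,2,-0.05,-0.45,0,3,-0.04,-0.6,0,4.5,-0.03,-0.75,0,6]'

```text
t: 6.65
tcp_pos: [0.5717, -0.0095, 0.1258]
tool_rot: [0.397, 0.918, 0.01, -0.005]
force: [2.4, 5.7, 0.8]
finger_gap: 0.282
```

```bash
python3 st.py 3 6 9
```

```text
t6.65 turned 0.846 rad r 57.0 z 0.1258 yawerr 1.6 Ftan -5.70 Frad -2.37 Fz 0.77 q6 -0.99 gap 0.282
3.0 [-0.05 -0.3   0.02] 1.4
6.0 [-0.03 -0.6   0.02] 4.4
9.0 [-0.   -0.9   0.01] 7.4
```

Emit:
drive_tool --deltas '[-0.04,-0.15,0,1,-0.05,-0.3,0,2,-0.05,-0.45,0,3,-0.04,-0.6,0,4.5,-0.03,-0.75,0,6]'

```text
t: 7.15
tcp_pos: [0.5671, -0.0136, 0.1258]
tool_rot: [0.446, 0.895, 0.011, -0.005]
force: [1.7, 5.4, 0.4]
finger_gap: 0.277
```

```bash
python3 st.py 3 6 9
```

```text
t7.15 turned 0.953 rad r 57.0 z 0.1258 yawerr 1.6 Ftan -4.66 Frad -3.15 Fz 0.44 q6 -0.90 gap 0.277
3.0 [-0.05 -0.3   0.02] 1.4
6.0 [-0.03 -0.6   0.02] 4.4
9.0 [-0.   -0.9   0.01] 7.4
```

Emit:
drive_tool --deltas '[-0.04,-0.15,0,1,-0.05,-0.3,0,2,-0.05,-0.45,0,3,-0.04,-0.6,0,4.5,-0.03,-0.75,0,6]'

```text
t: 7.65
tcp_pos: [0.5622, -0.0171, 0.1257]
tool_rot: [0.493, 0.87, 0.012, -0.005]
force: [3.2, 5.6, -0.7]
finger_gap: 0.281
```

```bash
python3 st.py 3 6 9
```

```text
t7.65 turned 1.059 rad r 57.0 z 0.1257 yawerr 1.7 Ftan -5.70 Frad -3.03 Fz -0.67 q6 -0.80 gap 0.281
3.0 [-0.05 -0.3   0.02] 1.3
6.0 [-0.03 -0.6   0.01] 4.3
9.0 [-0.   -0.9   0.01] 7.3
```

Emit:
drive_tool --deltas '[-0.02,-0.15,0,1,-0.02,-0.3,0,2,-0.02,-0.45,0,3,-0.01,-0.6,0,4.5,0,-0.75,0,6]'

```text
t: 8.15
tcp_pos: [0.557, -0.0199, 0.1257]
tool_rot: [0.539, 0.842, 0.013, -0.005]
force: [2.4, 5.4, -1.4]
finger_gap: 0.28
```

```bash
python3 st.py 3 6 9
```

```text
t8.15 turned 1.162 rad r 57.0 z 0.1257 yawerr 1.9 Ftan -4.60 Frad -3.77 Fz -1.40 q6 -0.71 gap 0.280
3.0 [-0.06 -0.3   0.02] 1.1
6.0 [-0.04 -0.6   0.01] 4.1
9.0 [-0.01 -0.9   0.01] 7.1
```

Emit:
drive_tool --deltas '[0,-0.15,0,1,0,-0.3,0,2,0.01,-0.45,0,3,0.03,-0.6,0,4.5,0.05,-0.75,0,6]'

```text
t: 8.65
tcp_pos: [0.5519, -0.0221, 0.1258]
tool_rot: [0.584, 0.812, 0.015, -0.004]
force: [3.5, 4.3, -1.8]
finger_gap: 0.282
```

```bash
python3 st.py 3 6 9
```

```text
t8.65 turned 1.260 rad r 56.9 z 0.1258 yawerr 2.5 Ftan -4.85 Frad -2.75 Fz -1.84 q6 -0.61 gap 0.282
3.0 [-0.07 -0.3   0.02] 0.5
6.0 [-0.06 -0.6   0.02] 3.5
9.0 [-0.03 -0.9   0.01] 6.5
```

Emit:
drive_tool --deltas '[0,-0.15,0,0.5,0,-0.3,0,1.5,0.01,-0.45,0,2.5,0.03,-0.6,0,4,0.04,-0.75,0,5]'

```text
t: 9.15
tcp_pos: [0.5468, -0.0241, 0.1259]
tool_rot: [0.62, 0.785, 0.016, -0.003]
force: [5.1, 3.8, -3.1]
finger_gap: 0.283
```

```bash
python3 st.py 3 6 9
```

```text
t9.15 turned 1.355 rad r 57.2 z 0.1259 yawerr 2.1 Ftan -5.97 Frad -2.27 Fz -3.07 q6 -0.53 gap 0.283
3.0 [-0.04 -0.3   0.03] 0.9
6.0 [-0.03 -0.6   0.03] 3.9
9.0 [ 0.   -0.9   0.02] 6.9
```

Emit:
drive_tool --deltas '[0,-0.15,0,0.5,0,-0.3,0,1.5,0.01,-0.45,0,2.5,0.03,-0.6,0,4]'

```text
t: 9.55
tcp_pos: [0.543, -0.0254, 0.1261]
tool_rot: [0.648, 0.762, 0.017, -0.002]
force: [5.5, 3.2, -2.9]
finger_gap: 0.285
```

```bash
python3 st.py 3 6 9
```

```text
t9.55 turned 1.426 rad r 57.6 z 0.1261 yawerr 2.2 Ftan -6.05 Frad -2.05 Fz -2.88 q6 -0.46 gap 0.285
3.0 [ 0.   -0.3   0.05] 0.8
6.0 [ 0.01 -0.6   0.04] 3.8
9.0 [ 0.04 -0.9   0.04] 6.8
```

Emit:
drive_tool --deltas '[0.01,-0.15,0.02,0.5,0.01,-0.3,0.02,1.5,0.02,-0.45,0.03,2.5,0.04,-0.6,0.03,4]'

```text
t: 9.95
tcp_pos: [0.5392, -0.0264, 0.1261]
tool_rot: [0.674, 0.738, 0.018, -0.0]
force: [5.7, 2.3, -1.7]
finger_gap: 0.278
```

```bash
python3 st.py 3 6 9
```

```text
t9.95 turned 1.493 rad r 57.9 z 0.1261 yawerr 2.5 Ftan -5.98 Frad -1.52 Fz -1.74 q6 -0.40 gap 0.278
3.0 [ 0.03 -0.3   0.05] 0.5
6.0 [ 0.04 -0.6   0.04] 3.5
9.0 [ 0.07 -0.9   0.04] 6.5
```

Emit:
drive_tool --deltas '[0.03,-0.15,0.02,0.5,0.05,-0.3,0.02,1,0.06,-0.45,0.03,2,0.07,-0.6,0.03,3,0.08,-0.75,0.03,4.5]'

```text
t: 10.45
tcp_pos: [0.5346, -0.027, 0.1262]
tool_rot: [0.704, 0.71, 0.02, 0.002]
force: [8.0, 3.1, -3.6]
finger_gap: 0.283
```

```bash
python3 st.py 3 6 9
```

```text
t10.45 turned 1.574 rad r 58.1 z 0.1262 yawerr 2.5 Ftan -8.16 Frad -2.68 Fz -3.65 q6 -0.32 gap 0.283
3.0 [ 0.05 -0.31  0.06] 0.5
6.0 [ 0.06 -0.61  0.06] 3.5
9.0 [ 0.09 -0.91  0.05] 6.5
```

Emit:
drive_tool --deltas '[0.03,-0.15,0.02,0.5,0.05,-0.3,0.03,1,0.06,-0.45,0.04,2]'

```text
t: 10.75
tcp_pos: [0.5336, -0.0272, 0.1264]
tool_rot: [0.717, 0.697, 0.022, 0.005]
force: [9.4, 2.3, -3.9]
finger_gap: 0.285
```

```bash
python3 st.py 3 6 9
```

```text
t10.75 turned 1.591 rad r 58.3 z 0.1264 yawerr 3.6 Ftan -9.48 Frad -1.98 Fz -3.95 q6 -0.29 gap 0.285
3.0 [ 0.06 -0.31  0.08] -0.6
6.0 [ 0.07 -0.61  0.06] 2.4
9.0 [ 0.09 -0.91  0.05] 5.4
```

Emit:
drive_tool --deltas '[0.03,-0.3,0.02,0,0.05,-0.45,0.03,0.5,0.06,-0.6,0.04,1.5]'

```text
t: 11.05
tcp_pos: [0.5322, -0.0276, 0.1266]
tool_rot: [0.726, 0.687, 0.025, 0.009]
force: [10.8, 3.0, -4.5]
finger_gap: 0.287
```

```bash
python3 st.py 3 6 9
```

```text
t11.05 turned 1.615 rad r 58.6 z 0.1266 yawerr 3.8 Ftan -10.82 Frad -2.88 Fz -4.52 q6 -0.26 gap 0.287
3.0 [ 0.1  -0.31  0.1 ] -0.8
6.0 [ 0.1  -0.61  0.08] 2.2
9.0 [ 0.12 -0.91  0.07] 5.2
```

```bash
python3 look.py 2 wrist side; python3 st.py 6
```

```text
t11.15 turned 1.617 rad r 58.6 z 0.1266 yawerr 3.7 Ftan -9.90 Frad -0.77 Fz -4.46 q6 -0.26 gap 0.280
6.0 [ 0.1  -0.61  0.08] 2.3
```

View pics/wrist2.png

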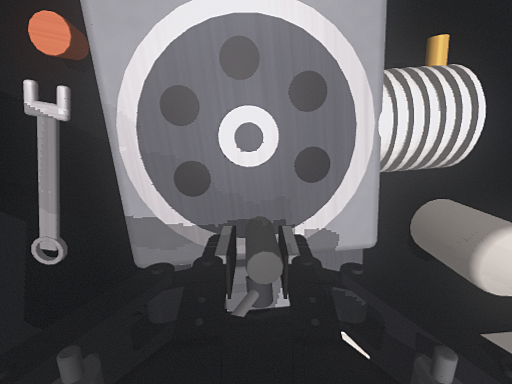

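View pics/side2.png

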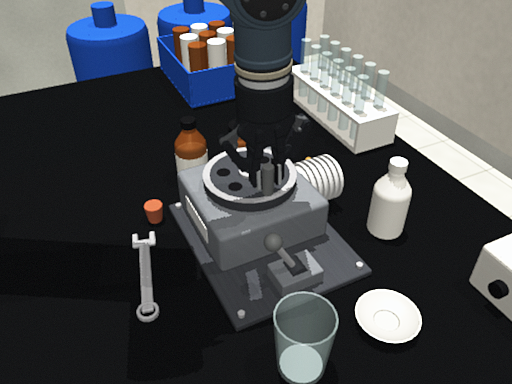

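```bash
python3 - <<'E'
from h import *
W=dict(np.load("wrist2.npz"));S=dict(np.load("side2.npz"))
for D,u,v in((W,263.5,264,),(S,267,166)):
    k=ray(D,u,v,.159);print(k,0.056-np.arctan2(k[1]-.031,k[0]-.5315), np.hypot(k[1]-.031,k[0]-.5315))
print(ray(W,248.5,136,.12), ray(S,250,170,.12))
E
```

```text
[ 0.53443099 -0.02502798  0.159     ] 1.5745310347494026 0.056104593915327364
[ 0.53110233 -0.0270448   0.159     ] 1.6336473435969512 0.058046164150539044
[0.53184547 0.03117896 0.12      ] [0.5273389  0.02358934 0.12      ]
```

Emit:
drive_tool --deltas '[0.04,-0.4,0.03,0,0.06,-0.55,0.05,0.5,0.08,-0.7,0.06,1.5]'

```text
t: 11.45
tcp_pos: [0.531, -0.028, 0.1268]
tool_rot: [0.736, 0.677, 0.029, 0.014]
force: [12.8, 2.7, -5.3]
finger_gap: 0.277
```

```bash
python3 st.py 3 6 9
```

```text
t11.45 turned 1.635 rad r 59.0 z 0.1268 yawerr 4.3 Ftan -12.81 Frad -2.77 Fz -5.33 q6 -0.24 gap 0.277
3.0 [ 0.13 -0.32  0.12] -1.3
6.0 [ 0.13 -0.62  0.1 ] 1.7
9.0 [ 0.15 -0.92  0.08] 4.7
```

Emit:
drive_tool --deltas '[0.05,-0.4,0.05,0,0.07,-0.5,0.05,0,0.08,-0.55,0.05,0,0.09,-0.6,0.05,0,0.1,-0.65,0.05,0.5,0.1,-0.65,0.05,0.5]'

```text
t: 12.05
tcp_pos: [0.5312, -0.0282, 0.1271]
tool_rot: [0.739, 0.673, 0.033, 0.02]
force: [13.6, 2.0, -8.2]
finger_gap: 0.283
```

```bash
python3 st.py 3 6 9; python3 - <<'E'
from station import manip
from scipy.spatial.transform import Rotation as Ro
s=manip.sense();print(Ro.from_quat(s["tool_rot"]).as_matrix().round(3),s["ft_torque"],s["force"])
E
```

```text
t12.05 turned 1.632 rad r 59.2 z 0.1271 yawerr 5.0 Ftan -13.56 Frad -2.11 Fz -8.16 q6 -0.23 gap 0.283
3.0 [ 0.15 -0.33  0.14] -2.0
6.0 [ 0.15 -0.63  0.11] 1.0
9.0 [ 0.16 -0.93  0.09] 4.0
[[ 0.093  0.993  0.076]
 [ 0.995 -0.094  0.015]
 [ 0.022  0.074 -0.997]] [ 0.23672664 -1.72386066 -0.01408944] [13.5699549   2.03212383 -8.16208369]
```

```bash
python3 look.py 3 wrist scene; python3 st.py 6;python3 - <<'E'
from station import manip
s=manip.sense();print(s["q"].round(3),s["tau"].round(2),s["qd"].round(3))
import cv2
a=cv2.imread('pics/wrist3.png')[180:330,170:350];cv2.imwrite('pics/w3c.png',cv2.resize(a,None,fx=4,fy=4))
a=cv2.imread('pics/scene3.png')[120:300,150:370];cv2.imwrite('pics/c3c.png',cv2.resize(a,None,fx=3,fy=3))
E
```

```text
t12.15 turned 1.632 rad r 59.2 z 0.1271 yawerr 5.0 Ftan -14.54 Frad -1.15 Fz -7.95 q6 -0.23 gap 0.280
6.0 [ 0.15 -0.63  0.11] 1.0
[-0.284  0.536  1.817  0.055  0.721 -0.23 ] [-1.300e+00 -4.059e+01 -5.240e+00 -8.700e-01  2.800e+00  1.000e-02] [-0.001 -0.    -0.001  0.001 -0.    -0.002]
```

View pics/w3c.png

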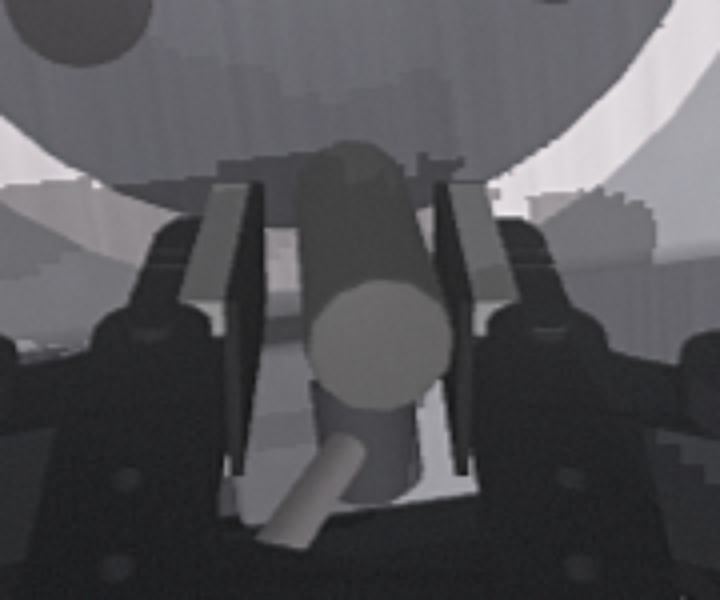

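View pics/c3c.png

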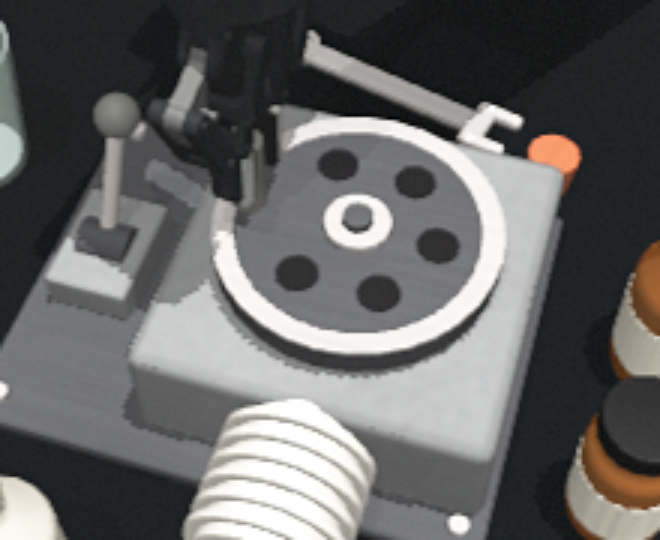

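```bash
cat >holes.py <<'E'
import sys
from h import *
c=np.array([.5315,.031])
for f in sys.argv[1:]:
    D=dict(np.load(f+".npz"))
    # warp upper face to metric top view, 0.25mm/px
    g=np.arange(-80,80,.25)/1000;xx,yy=np.meshgrid(g,-g)
    X=np.stack([xx+c[0],yy+c[1],xx*0+.109],-1)@D["R"].T+D["t"]
    im=cv2.remap(D["frame"],(X[...,0]/X[...,2]*D["fx"]+D["cx"]).astype(np.float32),(X[...,1]/X[...,2]*D["fy"]+D["cy"]).astype(np.float32),1)
    cv2.imwrite(f"pics/top_{f}.png",im[:,:,::-1])
    gr=im.mean(-1);rad=np.hypot(xx,yy)
    m=((rad<.056)&(rad>.022)&(gr<np.median(gr[(rad<.06)&(rad>.02)])*.6)).astype(np.uint8)
    n,l,st,ce=cv2.connectedComponentsWithStats(cv2.morphologyEx(m,cv2.MORPH_OPEN,np.ones((7,7))))
    out=[]
    for i in range(1,n):
        if 1200<st[i,4]<4500:
            x,y=np.interp(ce[i][0],range(640),g),-np.interp(ce[i][1],range(640),g)
            out.append((round(float(np.arctan2(y,x)),3),round(float(np.hypot(x,y)*1e3),1),int(st[i,4])))
    print(f,out)
E
python3 holes.py wrist0 wrist1 wrist2 wrist3 scene3
```

```text
wrist0 [(-1.065, 46.0, 2820)]
wrist1 [(-0.898, 40.9, 2316)]
wrist2 []
wrist3 []
scene3 []
```

```bash
python3 - <<'E'
import cv2,numpy as np
ims=[cv2.imread(f"pics/top_wrist{i}.png") for i in range(4)]
a=np.vstack([np.hstack(ims[:2]),np.hstack(ims[2:])]);cv2.imwrite("pics/tops.png",cv2.resize(a,(600,600),interpolation=cv2.INTER_AREA))
E
```

```text
(no output)
```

View pics/tops.png

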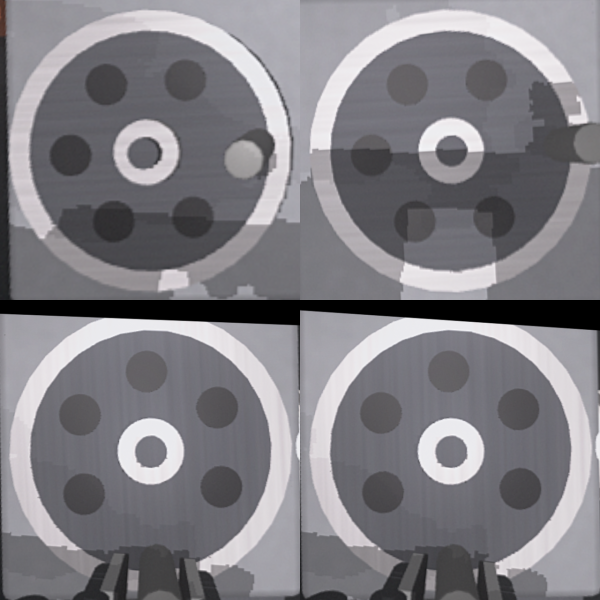

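```bash
cat >hough.py <<'E'
import sys
from h import *
import subprocess
subprocess.run(["python3","holes.py"]+sys.argv[1:],capture_output=True)
for f in sys.argv[1:]:
    im=cv2.imread(f"pics/top_{f}.png",0)
    im=cv2.createCLAHE(4,(4,4)).apply(cv2.GaussianBlur(im,(0,0),2))
    r=cv2.HoughCircles(im,cv2.HOUGH_GRADIENT,1,60,param1=80,param2=14,minRadius=38,maxRadius=50)
    hub=cv2.HoughCircles(im,cv2.HOUGH_GRADIENT,1,300,param1=80,param2=14,minRadius=66,maxRadius=76)
    h=np.array([320,320.]) if hub is None else hub[0,0,:2]
    if np.hypot(*(h-320))>25:h=np.array([320,320.])
    o=[]
    for x,y,q in r[0]:
        dx,dy=x-h[0],h[1]-y
        if 150<np.hypot(dx,dy)<200:o.append(np.arctan2(dy,dx))
    o=np.array(o);m=np.angle(np.exp(6j*o).mean())/6
    print(f,"hub",h,len(o),"wheel mod60",round(m,3),"spread",np.round(np.angle(np.exp(6j*(o-m)))/6,3), "cw from ref", )
E
python3 hough.py wrist0 wrist1 wrist2 wrist3
```

```text
wrist0 hub [313.5 324.5] 5 wheel mod60 0.049 spread [-0.03  -0.025 -0.017  0.038  0.035] cw from ref
wrist1 hub [322.5 321.5] 5 wheel mod60 0.054 spread [-0.009 -0.007  0.016  0.006 -0.006] cw from ref
wrist2 hub [321.5 322.5] 5 wheel mod60 -0.472 spread [-0.004  0.003 -0.007  0.002  0.006] cw from ref
wrist3 hub [321.5 324.5] 5 wheel mod60 -0.499 spread [ 0.004  0.015 -0.013  0.009 -0.015] cw from ref
```

Emit:
drive_tool --deltas '[0.05,-0.5,0,-1,0.05,-0.6,0,-1,0.05,-0.7,0,-1,0.05,-0.75,0,-1,0.05,-0.8,0,-1,0.05,-0.85,0,-1]'

```text
t: 12.75
tcp_pos: [0.5298, -0.0292, 0.1278]
tool_rot: [0.733, 0.678, 0.037, 0.027]
force: [15.0, 0.5, -7.3]
finger_gap: 0.281
```

```bash
python3 look.py 4 wrist; python3 hough.py wrist4; python3 st.py 3 6 9; python3 - <<'E'
from station import manip
from scipy.spatial.transform import Rotation as Ro
s=manip.sense();print(Ro.from_quat(s["tool_rot"]).as_matrix().round(3),s["ft_torque"],s["force"])
E
```

```text
wrist4 hub [322.5 322.5] 5 wheel mod60 -0.521 spread [-0.001 -0.018 -0.002  0.016  0.005] cw from ref
t12.80 turned 1.654 rad r 60.3 z 0.1278 yawerr 2.9 Ftan -14.12 Frad -0.68 Fz -7.29 q6 -0.25 gap 0.283
3.0 [ 0.26 -0.33  0.21] 0.1
6.0 [ 0.27 -0.63  0.18] 3.1
9.0 [ 0.3  -0.93  0.15] 6.1
[[ 0.077  0.993  0.091]
 [ 0.997 -0.079  0.011]
 [ 0.018  0.09  -0.996]] [ 0.04788719 -1.76375684 -0.01527658] [14.13311367  0.28604597 -7.29213144]
```

Emit:
drive_tool --deltas '[0.1,-0.5,0.05,0,0.1,-0.6,0.05,0,0.12,-0.7,0.1,0,0.12,-0.8,0.1,0,0.15,-0.85,0.1,0.5,0.15,-0.9,0.1,1]'

```text
t: 13.4
tcp_pos: [0.5275, -0.0296, 0.1278]
tool_rot: [0.74, 0.671, 0.041, 0.033]
force: [10.3, -1.5, -2.8]
finger_gap: 0.285
```

```bash
python3 look.py 5 wrist; python3 hough.py wrist5; python3 st.py 3 6 9; python3 - <<'E'
from station import manip
from scipy.spatial.transform import Rotation as Ro
s=manip.sense();print(Ro.from_quat(s["tool_rot"]).as_matrix().round(3),s["ft_torque"],s["force"])
E
```

```text
wrist5 hub [322.5 321.5] 5 wheel mod60 0.476 spread [-0.001  0.007 -0.004  0.004 -0.005] cw from ref
t13.45 turned 1.696 rad r 60.7 z 0.1278 yawerr 1.5 Ftan -10.16 Frad 1.24 Fz -3.09 q6 -0.23 gap 0.281
3.0 [ 0.32 -0.33  0.2 ] 1.5
6.0 [ 0.33 -0.63  0.17] 4.5
9.0 [ 0.36 -0.93  0.14] 7.5
[[ 0.096  0.99   0.104]
 [ 0.995 -0.097  0.006]
 [ 0.016  0.103 -0.995]] [-0.22957636 -1.33997067 -0.07361572] [10.05389669 -1.9419735  -3.09421918]
```

Emit:
drive_tool --deltas '[0.1,-0.4,0.05,0,0.12,-0.5,0.05,0.5,0.15,-0.6,0.1,1,0.15,-0.65,0.1,1,0.15,-0.7,0.1,1.5]'

```text
t: 13.95
tcp_pos: [0.5266, -0.0296, 0.1279]
tool_rot: [0.749, 0.66, 0.045, 0.038]
force: [10.6, 0.3, -1.2]
finger_gap: 0.279
```

```bash
python3 look.py 6 wrist; python3 hough.py wrist6; python3 st.py 3 6 9; python3 - <<'E'
from station import manip
from scipy.spatial.transform import Rotation as Ro
s=manip.sense();print(Ro.from_quat(s["tool_rot"]).as_matrix().round(3),s["ft_torque"],s["force"])
E
```

```text
wrist6 hub [323.5 322.5] 5 wheel mod60 0.453 spread [ 0.012 -0.004  0.008 -0.011 -0.005] cw from ref
t14.00 turned 1.710 rad r 60.8 z 0.1278 yawerr 2.3 Ftan -10.33 Frad -1.44 Fz -0.50 q6 -0.21 gap 0.282
3.0 [ 0.32 -0.34  0.2 ] 0.7
6.0 [ 0.34 -0.64  0.17] 3.7
9.0 [ 0.36 -0.94  0.13] 6.7
[[ 0.124  0.985  0.117]
 [ 0.992 -0.125  0.002]
 [ 0.016  0.116 -0.993]] [-0.06942922 -1.39346541 -0.00417705] [10.4157617   0.57418352 -0.49596302]
```

Emit:
drive_tool --deltas '[0.1,-0.4,0.05,0,0.12,-0.5,0.05,0.5,0.15,-0.6,0.1,1,0.15,-0.65,0.1,1,0.15,-0.7,0.1,1.5]'

```text
t: 14.5
tcp_pos: [0.5259, -0.0296, 0.1279]
tool_rot: [0.757, 0.65, 0.049, 0.043]
force: [11.1, 0.5, -0.5]
finger_gap: 0.279
```

```bash
python3 look.py 7 wrist; python3 hough.py wrist7; python3 st.py 3 6 9; python3 - <<'E'
from station import manip
from scipy.spatial.transform import Rotation as Ro
s=manip.sense();print(Ro.from_quat(s["tool_rot"]).as_matrix().round(3),s["ft_torque"],s["force"])
E
```

```text
wrist7 hub [325.5 321.5] 5 wheel mod60 0.442 spread [ 0.009  0.005 -0.027  0.022 -0.009] cw from ref
t14.55 turned 1.721 rad r 60.8 z 0.1279 yawerr 3.3 Ftan -10.26 Frad -0.91 Fz -0.71 q6 -0.18 gap 0.278
3.0 [ 0.32 -0.35  0.2 ] -0.3
6.0 [ 0.32 -0.65  0.16] 2.7
9.0 [ 0.35 -0.95  0.13] 5.7
[[ 0.151  0.98   0.13 ]
 [ 0.988 -0.152 -0.002]
 [ 0.017  0.129 -0.992]] [-0.00563793 -1.285109   -0.05294515] [10.30251733 -0.06021633 -0.71356635]
```

Emit:
drive_tool --deltas '[0.15,-0.55,0.05,0,0.2,-0.65,0.1,0,0.2,-0.75,0.1,0,0.2,-0.85,0.1,0.5,0.2,-0.9,0.1,0.5]'

```text
t: 15.05
tcp_pos: [0.5243, -0.0295, 0.1281]
tool_rot: [0.76, 0.645, 0.053, 0.05]
force: [10.9, -3.6, -1.6]
finger_gap: 0.284
```

```bash
python3 look.py 8 wrist; python3 hough.py wrist8; python3 st.py 3 6 9; python3 - <<'E'
from station import manip
from scipy.spatial.transform import Rotation as Ro
s=manip.sense();print(Ro.from_quat(s["tool_rot"]).as_matrix().round(3),s["ft_torque"],s["force"])
E
```

```text
wrist8 hub [324.5 324.5] 5 wheel mod60 0.409 spread [ 0.02  -0.002 -0.021  0.015 -0.012] cw from ref
t15.10 turned 1.747 rad r 60.9 z 0.1281 yawerr 2.4 Ftan -10.72 Frad 2.55 Fz -2.03 q6 -0.17 gap 0.281
3.0 [ 0.33 -0.35  0.21] 0.6
6.0 [ 0.34 -0.65  0.17] 3.6
9.0 [ 0.37 -0.94  0.13] 6.6
[[ 0.161  0.976  0.144]
 [ 0.987 -0.161 -0.009]
 [ 0.015  0.144 -0.989]] [-0.52687074 -1.31874098 -0.16307819] [10.33545896 -3.82488605 -2.02830827]
```

Emit:
drive_tool --deltas '[0,-0.3,0.05,0,0,-0.6,0.1,0,0,-0.8,0.1,0,0,-1.0,0.1,0.5,0,-1.1,0.1,0.5,0,-1.2,0.1,0.5]' --hand 3.2

```text
t: 15.7
tcp_pos: [0.5183, -0.0298, 0.1272]
tool_rot: [0.763, 0.642, 0.056, 0.056]
force: [9.8, -1.9, 1.0]
finger_gap: 0.376
```

```bash
python3 look.py 9 wrist; python3 hough.py wrist9; python3 st.py 3 6 9; python3 - <<'E'
from station import manip
from scipy.spatial.transform import Rotation as Ro
s=manip.sense();print(Ro.from_quat(s["tool_rot"]).as_matrix().round(3),s["ft_torque"],s["force"])
E
```

```text
wrist9 hub [323.5 321.5] 5 wheel mod60 0.367 spread [-0.012  0.008  0.004 -0.011  0.01 ] cw from ref
t15.75 turned 1.843 rad r 62.2 z 0.1272 yawerr -2.6 Ftan -9.91 Frad 0.84 Fz 1.10 q6 -0.17 gap 0.371
3.0 [ 0.49 -0.3   0.13] 5.6
6.0 [ 0.53 -0.6   0.08] 8.6
9.0 [ 0.58 -0.89  0.04] 11.6
[[ 0.17   0.973  0.157]
 [ 0.985 -0.171 -0.013]
 [ 0.014  0.157 -0.987]] [-0.35953413 -1.19547258 -0.08801823] [ 9.49458642 -2.94499086  1.09529921]
```

View pics/wrist9.png

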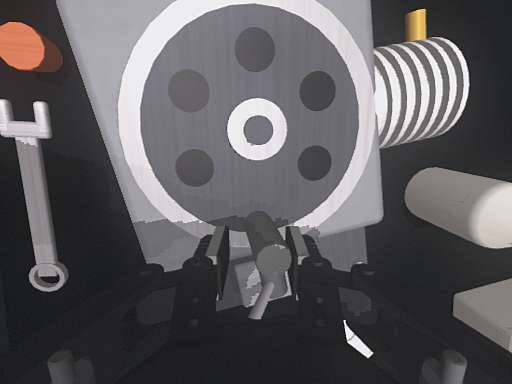

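Emit:
drive_tool --deltas '[0.1,-0.5,0.05,1,0.1,-0.6,0.05,2,0.15,-0.7,0.05,3,0.15,-0.75,0.05,3,0.2,-0.8,0.05,3]'

```text
t: 16.25
tcp_pos: [0.5155, -0.0287, 0.1272]
tool_rot: [0.779, 0.621, 0.06, 0.059]
force: [5.8, -5.7, 0.8]
finger_gap: 0.375
```

```bash
python3 look.py 10 wrist; python3 hough.py wrist10; python3 st.py 3 6 9; python3 - <<'E'
from station import manip
from scipy.spatial.transform import Rotation as Ro
s=manip.sense();print(Ro.from_quat(s["tool_rot"]).as_matrix().round(3),s["ft_torque"],s["force"])
E
```

```text
wrist10 hub [327.5 324.5] 5 wheel mod60 0.316 spread [-0.031  0.002  0.023  0.026 -0.02 ] cw from ref
t16.30 turned 1.891 rad r 61.9 z 0.1271 yawerr -2.4 Ftan -9.05 Frad 2.95 Fz 0.44 q6 -0.11 gap 0.373
3.0 [ 0.46 -0.31  0.12] 5.4
6.0 [ 0.49 -0.6   0.07] 8.4
9.0 [ 0.55 -0.89  0.03] 11.4
[[ 0.222  0.961  0.168]
 [ 0.975 -0.222 -0.018]
 [ 0.02   0.167 -0.986]] [-0.74511171 -0.92764179 -0.1585336 ] [ 7.96219335 -5.21060457  0.43652302]
```

```bash
cat >hough2.py <<'E'
import sys
from h import *
import subprocess
from scipy.optimize import least_squares
subprocess.run(["python3","holes.py"]+sys.argv[1:],capture_output=True)
for f in sys.argv[1:]:
    im=cv2.imread(f"pics/top_{f}.png",0)
    im=cv2.createCLAHE(4,(4,4)).apply(cv2.GaussianBlur(im,(0,0),2))
    r=cv2.HoughCircles(im,cv2.HOUGH_GRADIENT,1,60,param1=80,param2=14,minRadius=38,maxRadius=50)[0]
    P=np.array([(x-320,320-y) for x,y,q in r if 140<np.hypot(x-320,y-320)<210])
    def res(p):
        d=P-p[:2];a=np.arctan2(d[:,1],d[:,0]);k=np.round((a-p[2])/(np.pi/3))*np.pi/3+p[2]
        return (d-p[3]*np.c_[np.cos(k),np.sin(k)]).ravel()
    best=min((least_squares(res,[0,0,a0,170],loss="soft_l1",f_scale=3) for a0 in np.arange(0,1.05,.17)),key=lambda s:s.cost)
    print(f,len(P),best.x[:2].round(1),"R",best.x[3].round(1),"ang mod60",((best.x[2]+.5236)%1.0472-.5236).round(3),"cost",best.cost.round(1))
E
python3 hough2.py wrist0 wrist1 wrist2 wrist3 wrist4 wrist5 wrist6 wrist7 wrist8 wrist9 wrist10
```

```text
wrist0 6 [ 0.4 -2.9] R 171.0 ang mod60 0.047 cost 159.9
wrist1 5 [ 0.9 -1.1] R 169.1 ang mod60 0.054 cost 2.8
wrist2 5 [ 1.  -1.6] R 169.8 ang mod60 -0.472 cost 2.7
wrist3 5 [ 1.3 -1.9] R 169.2 ang mod60 -0.499 cost 3.0
wrist4 5 [ 0.9 -1.7] R 169.1 ang mod60 -0.523 cost 5.2
wrist5 5 [ 1.2 -1.2] R 169.6 ang mod60 0.474 cost 1.9
wrist6 5 [ 2. -1.] R 168.9 ang mod60 0.451 cost 2.2
wrist7 6 [-0.3 -0.7] R 168.8 ang mod60 0.429 cost 420.8
wrist8 5 [ 1.7 -1.8] R 169.7 ang mod60 0.405 cost 1.0
wrist9 6 [ 1. -2.] R 169.7 ang mod60 0.37 cost 278.6
wrist10 7 [ 2.1 -1.9] R 170.6 ang mod60 0.312 cost 533.9
```

Emit:
drive_tool --deltas '[0,0.3,0,0,0,0.5,0,0,0,0.6,0,0,0,0.6,0,0]'

```text
t: 16.7
tcp_pos: [0.5199, -0.0297, 0.1277]
tool_rot: [0.779, 0.621, 0.06, 0.058]
force: [0.0, 0.1, -0.6]
finger_gap: 0.376
```

```bash
python3 look.py 11 wrist; python3 hough2.py wrist11; python3 st.py 3 6 9; python3 - <<'E'
from station import manip
from scipy.spatial.transform import Rotation as Ro
s=manip.sense();print(Ro.from_quat(s["tool_rot"]).as_matrix().round(3),s["ft_torque"],s["force"])
import cv2
a=cv2.imread('pics/wrist11.png')[180:330,170:350];cv2.imwrite('pics/w11c.png',cv2.resize(a,None,fx=4,fy=4))
E
```

```text
wrist11 5 [ 2.  -1.6] R 169.2 ang mod60 0.313 cost 2.5
t16.75 turned 1.813 rad r 61.8 z 0.1277 yawerr 2.1 Ftan -0.87 Frad -0.33 Fz -0.11 q6 -0.11 gap 0.372
3.0 [ 0.42 -0.35  0.17] 0.9
6.0 [ 0.43 -0.65  0.12] 3.9
9.0 [ 0.46 -0.94  0.07] 6.9
[[ 0.221  0.961  0.165]
 [ 0.975 -0.222 -0.017]
 [ 0.02   0.165 -0.986]] [-0.00034643  0.05965147 -0.04137131] [ 0.91859767  0.16293056 -0.10871941]
```

View pics/w11c.png

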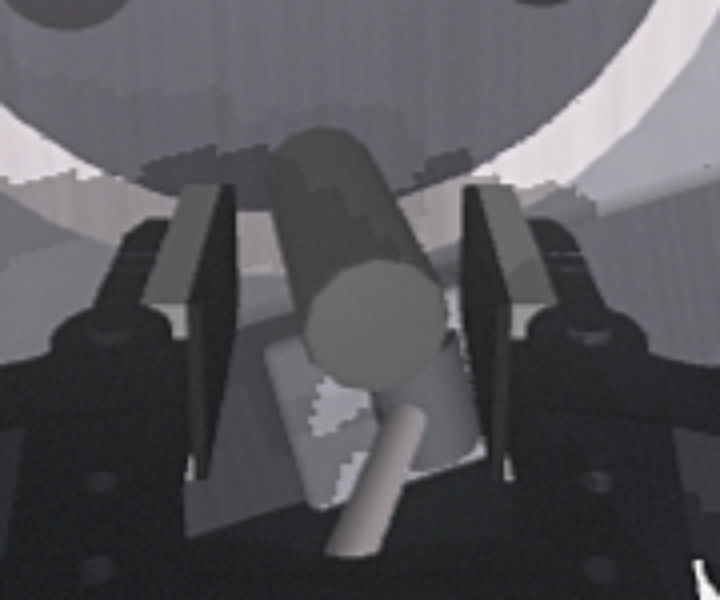

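Emit:
drive_tool --deltas '[0.05,-0.3,0.05,0,0.05,-0.5,0.05,0.5,0.1,-0.7,0.05,1,0.1,-0.85,0.05,2,0.15,-0.95,0.05,3,0.15,-1.05,0.05,3]'

```text
t: 17.35
tcp_pos: [0.5149, -0.0274, 0.1268]
tool_rot: [0.795, 0.6, 0.064, 0.061]
force: [8.9, -1.8, -2.6]
finger_gap: 0.374
```

```bash
python3 look.py 12 wrist; python3 hough2.py wrist12; python3 st.py 3 6 9; python3 - <<'E'
from station import manip
from scipy.spatial.transform import Rotation as Ro
s=manip.sense();print(Ro.from_quat(s["tool_rot"]).as_matrix().round(3),s["ft_torque"],s["force"])
E
```

```text
wrist12 7 [-0.2 -1.8] R 170.2 ang mod60 0.292 cost 562.2
t17.40 turned 1.909 rad r 60.7 z 0.1267 yawerr -0.4 Ftan -7.15 Frad 0.12 Fz -0.82 q6 -0.06 gap 0.376
3.0 [ 0.33 -0.32  0.08] 3.4
6.0 [ 0.36 -0.61  0.03] 6.4
9.0 [ 0.4  -0.91 -0.02] 9.4
[[ 0.272  0.946  0.175]
 [ 0.962 -0.273 -0.02 ]
 [ 0.029  0.173 -0.984]] [-0.26234868 -0.8728574  -0.05939972] [ 6.83463311 -2.10871315 -0.81698411]
```

Emit:
drive_tool --deltas '[0,0.2,0,0,0,0.4,0,0,0,0.6,0,0,0,0.6,0,0]' --hand 4.2

```text
t: 17.8
tcp_pos: [0.5199, -0.0288, 0.1276]
tool_rot: [0.795, 0.6, 0.064, 0.06]
force: [0.5, -0.3, -0.3]
finger_gap: 0.493
```

```bash
python3 look.py 13 wrist; python3 hough2.py wrist13; python3 st.py 3
python3 - <<'E'
import cv2
a=cv2.imread('pics/wrist13.png')[180:330,170:350];cv2.imwrite('pics/w13c.png',cv2.resize(a,None,fx=4,fy=4))
E
```

```text
wrist13 5 [ 2.  -0.4] R 168.7 ang mod60 0.305 cost 1.0
t17.85 turned 1.820 rad r 60.9 z 0.1276 yawerr 4.7 Ftan 0.38 Frad 0.10 Fz 0.54 q6 -0.06 gap 0.494
3.0 [ 0.32 -0.36  0.16] -1.7
```

View pics/w13c.png

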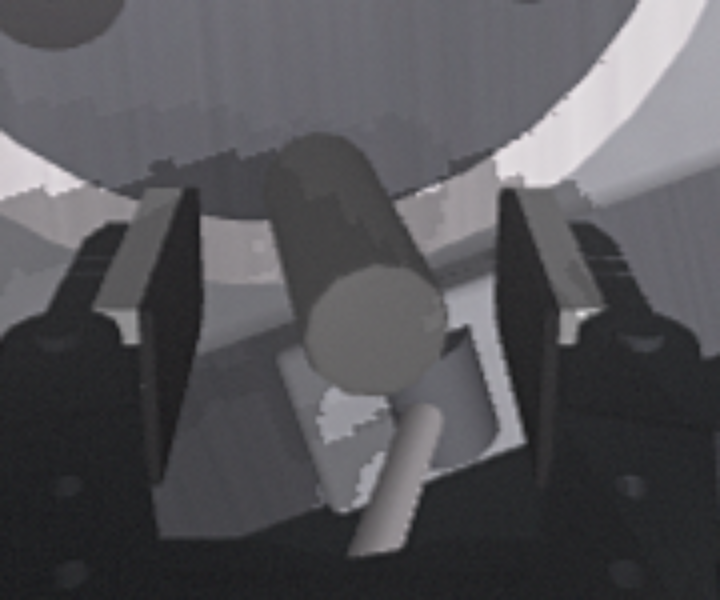

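Emit:
drive_tool --deltas '[0,0,-0.8,0,0,0,-1.8,0,0,0,-3,0,0,0,-4.2,0,0,0,-5.4,0,0,0,-6.6,0,0,0,-7.8,0,0,0,-8.5,0,0,0,-8.5,0]'

```text
t: 18.75
tcp_pos: [0.5056, -0.0273, 0.2129]
tool_rot: [0.795, 0.6, 0.065, 0.062]
force: [-0.2, -0.6, -0.2]
finger_gap: 0.49
```

```bash
python3 look.py 14 wrist scene side; python3 st.py; python3 - <<'E'
from h import *
C=dict(np.load("scene0.npz"));W=dict(np.load("wrist1.npz"))
for n in("scene","side"):
    D=dict(np.load(n+"0.npz"));v,u=np.mgrid[0:384,0:512]
    X=(np.stack([(u-D["cx"])/D["fx"],(v-D["cy"])/D["fy"],u*0+1],-1)*D["depth"][...,None]-D["t"])@D["R"]
    # things near lever, outside plate
    m=(D["depth"]>0)&(X[...,0]>.3)&(X[...,0]<.75)&(X[...,1]<-.165)&(X[...,1]>-.4)&(X[...,2]>.02)&(X[...,2]<.2)
    n_,l,st,ce=cv2.connectedComponentsWithStats(m.astype(np.uint8))
    for i in range(1,n_):
        if st[i,4]>60:
            P=X[l==i];print(n,st[i],np.percentile(P,[2,98],axis=0).round(3).tolist())
E
```

```text
t18.90 turned 2.058 rad r 63.9 z 0.2111 yawerr -8.9 Ftan 0.17 Frad 0.76 Fz -0.63 q6 -0.05 gap 0.493
scene [ 110  121   48   58 2050] [[0.441, -0.275, 0.024], [0.511, -0.205, 0.099]]
side [ 273  291   65   89 4443] [[0.437, -0.276, 0.023], [0.507, -0.206, 0.101]]
```

View pics/scene14.png

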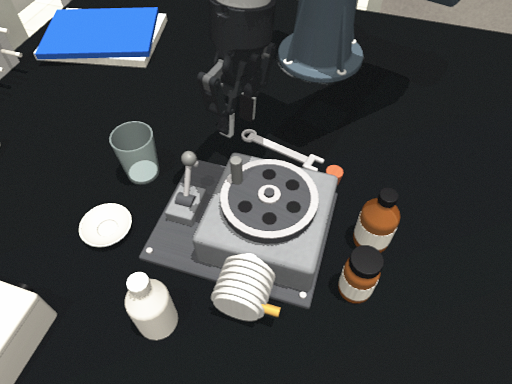

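View pics/wrist14.png

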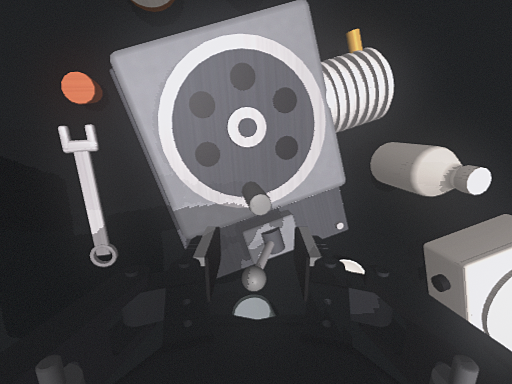

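View pics/side14.png

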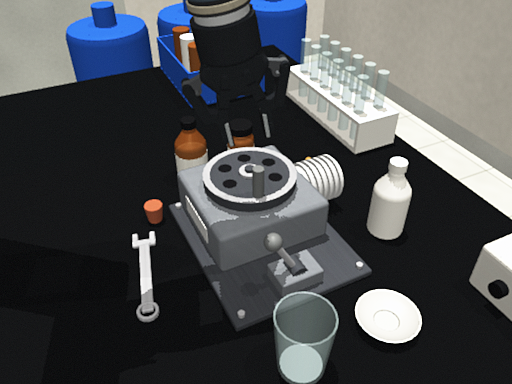

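```bash
cat >to.py <<'E'
import sys,numpy as np
from station import manip
from scipy.spatial.transform import Rotation as Ro
s=manip.sense();R=Ro.from_quat(s["tool_rot"]).as_matrix();p=s["tcp_pos"]
print("at",p.round(4),"F",s["force"].round(2),"tooly ang",np.degrees(np.arctan2(R[1,1],R[0,1])).round(1),"q",s["q"].round(2),"gap",round(s["finger_gap"],3));print(R.round(3).tolist())
a=list(map(float,sys.argv[1:]))
for i in range(0,len(a),3): print(a[i:i+3],((R.T@(np.array(a[i:i+3])-p))*100).round(2))
E
python3 to.py .438 -.121 .205 .438 -.121 .092
```

```text
at [ 0.5048 -0.0271  0.2111] F [-0.47 -0.62 -0.63] tooly ang -16.1 q [-0.29  0.34  1.88  0.05  0.76 -0.05] gap 0.493
[[0.272, 0.947, 0.173], [0.962, -0.273, -0.02], [0.029, 0.172, -0.985]]
[0.438, -0.121, 0.205] [-10.87  -3.87  -0.37]
[0.438, -0.121, 0.092] [-11.2   -5.81  10.75]
```

Emit:
drive_tool --deltas '[-0.8,-0.3,0,-1,-2,-0.7,0,-2,-3.2,-1.1,0,-4,-4.4,-1.5,0,-5,-5.6,-2,-0.1,-7,-6.8,-2.4,-0.2,-8,-8,-2.8,-0.2,-10,-9,-3.2,-0.3,-12,-9.8,-3.5,-0.3,-14,-10.5,-3.7,-0.4,-15,-10.9,-3.9,-0.4,-16,-10.9,-3.9,-0.4,-16]' --hand 0

```text
t: 20.1
tcp_pos: [0.437, -0.1214, 0.2046]
tool_rot: [0.704, 0.704, 0.054, 0.068]
force: [-0.1, -0.0, 0.3]
finger_gap: 0.002
```

```bash
python3 to.py .438 -.121 .092; python3 look.py 15 wrist side; python3 hough2.py wrist15
```

```text
at [ 0.437  -0.1214  0.2046] F [-0.12 -0.01  0.28] tooly ang 0.1 q [-0.57  0.28  2.    0.12  0.71 -0.65] gap 0.002
[[0.002, 0.985, 0.172], [1.0, 0.002, -0.019], [-0.019, 0.172, -0.985]]
[0.438, -0.121, 0.092] [ 0.25 -1.83 11.1 ]
wrist15 2 [ 2.9 -0.2] R 168.4 ang mod60 0.309 cost 0.0
```

View pics/wrist15.png

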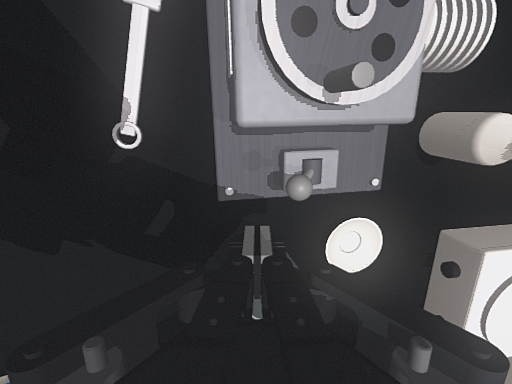

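View pics/side15.png

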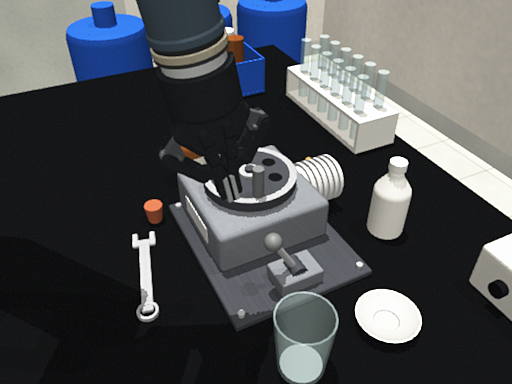

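Emit:
drive_tool --deltas '[0,-0.2,1.2,0,0.1,-0.4,2.4,0,0.1,-0.6,3.6,0,0.1,-0.8,4.8,0,0.1,-1.0,6,0,0.2,-1.2,7.2,0,0.2,-1.4,8.4,0,0.2,-1.6,9.6,0,0.2,-1.8,10.6,0,0.2,-1.8,11,0,0.2,-1.8,11,0]'

```text
t: 21.3
tcp_pos: [0.4387, -0.121, 0.0928]
tool_rot: [0.704, 0.705, 0.054, 0.067]
force: [-0.2, 0.7, 0.2]
finger_gap: 0.003
```

```bash
python3 - <<'E'
from h import *
W=dict(np.load("wrist15.npz"));print(ray(W,300,186,.104))
E
python3 to.py .535 -.121 .092; python3 look.py 16 wrist side scene
```

```text
[ 0.49725733 -0.11910068  0.104     ]
at [ 0.4387 -0.121   0.0928] F [-0.16  0.72  0.18] tooly ang 0.1 q [-0.57  0.53  2.1   0.22  0.37 -0.76] gap 0.003
[[0.001, 0.985, 0.171], [1.0, 0.002, -0.018], [-0.018, 0.171, -0.985]]
[0.535, -0.121, 0.092] [0.01 9.48 1.73]
```

View pics/side16.png

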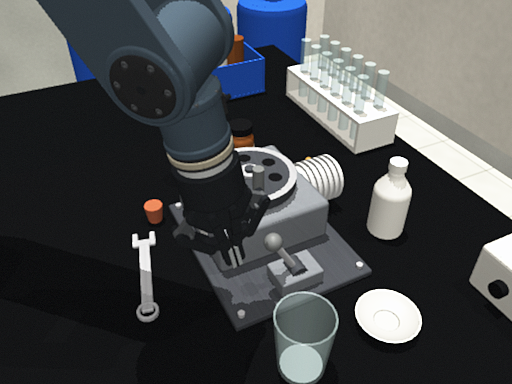

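View pics/wrist16.png

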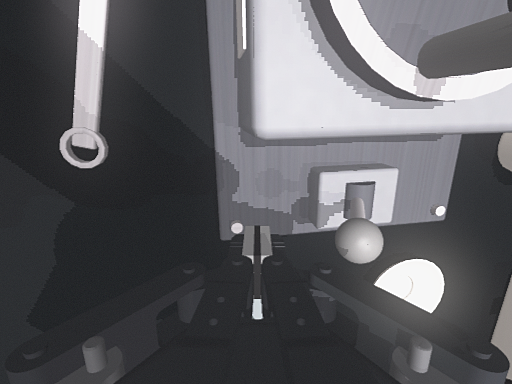

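Emit:
drive_tool --deltas '[0,0.6,0.1,0,0,1.2,0.2,0,0,1.8,0.3,0,0,2.4,0.4,0,0,3,0.5,0,0,3.6,0.6,0,0,4.2,0.7,0,0,4.8,0.8,0,0,5.4,0.9,0,0,6,1.0,0]'

```text
t: 22.45
tcp_pos: [0.5004, -0.1214, 0.0941]
tool_rot: [0.704, 0.705, 0.055, 0.068]
force: [-1.2, 0.6, 0.5]
finger_gap: -0.002
```

```bash
python3 to.py .545 -.121 .092; python3 look.py 17 side scene
```

```text
at [ 0.5004 -0.1214  0.0941] F [-1.2   0.6   0.52] tooly ang 0.1 q [-0.49  0.56  1.95  0.15  0.46 -0.62] gap -0.002
[[0.001, 0.985, 0.173], [1.0, 0.002, -0.019], [-0.019, 0.173, -0.985]]
[0.545, -0.121, 0.092] [0.05 4.36 0.98]
```

View pics/side17.png

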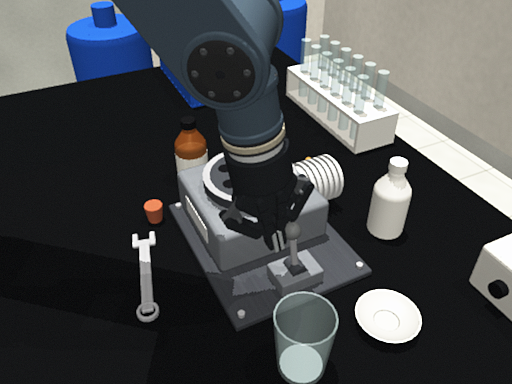

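Emit:
drive_tool --deltas '[0,0.5,0.1,0,0,1,0.2,0,0,1.5,0.3,0,0,2,0.4,0,0,2.5,0.5,0,0,3,0.6,0,0,3.4,0.7,0]'

```text
t: 23.25
tcp_pos: [0.5362, -0.1217, 0.0932]
tool_rot: [0.704, 0.705, 0.055, 0.069]
force: [-1.1, 0.4, -0.7]
finger_gap: -0.004
```

```bash
python3 to.py .545 -.121 .092; python3 look.py 18 side scene
```

```text
at [ 0.5362 -0.1217  0.0932] F [-1.12  0.39 -0.66] tooly ang 0.2 q [-0.46  0.59  1.87  0.12  0.52 -0.56] gap -0.004
[[0.001, 0.985, 0.174], [1.0, 0.003, -0.02], [-0.02, 0.174, -0.984]]
[0.545, -0.121, 0.092] [0.07 0.85 0.27]
```

View pics/side18.png

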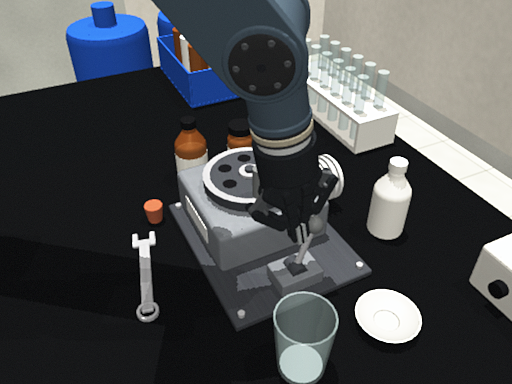

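View pics/scene18.png

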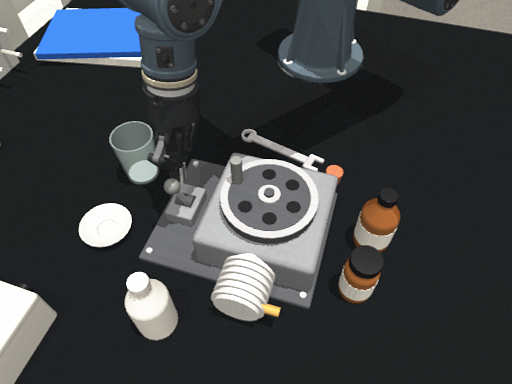

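Emit:
drive_tool --deltas '[0.05,0.3,0.1,0,0.05,0.6,0.2,0,0.05,0.8,0.2,0,0.05,0.8,0.2,0]'

```text
t: 23.75
tcp_pos: [0.5454, -0.1215, 0.0928]
tool_rot: [0.704, 0.705, 0.055, 0.07]
force: [-0.2, -0.2, 0.1]
finger_gap: 0.001
```

```bash
python3 look.py 19 side; python3 to.py .55 -.121 .092;  python3 - <<'E'
from h import *
S=dict(np.load("side19.npz"));
print(ray(dict(np.load("side18.npz")),317,224,.105),[proj(S,[.569,-.119,.104])])
a=cv2.imread('pics/side19.png')[150:320,220:380];cv2.imwrite('pics/s19c.png',cv2.resize(a,None,fx=3.5,fy=3.5))
E
```

```text
at [ 0.5454 -0.1216  0.0929] F [-0.06  0.85  0.55] tooly ang 0.2 q [-0.45  0.6   1.85  0.12  0.53 -0.55] gap 0.001
[[0.001, 0.984, 0.176], [1.0, 0.003, -0.021], [-0.021, 0.176, -0.984]]
[0.55, -0.121, 0.092] [0.06 0.44 0.17]
[ 0.56574692 -0.1155925   0.105     ] [(np.float64(320.21219803997144), np.float64(225.32309227468005))]
```

View pics/s19c.png

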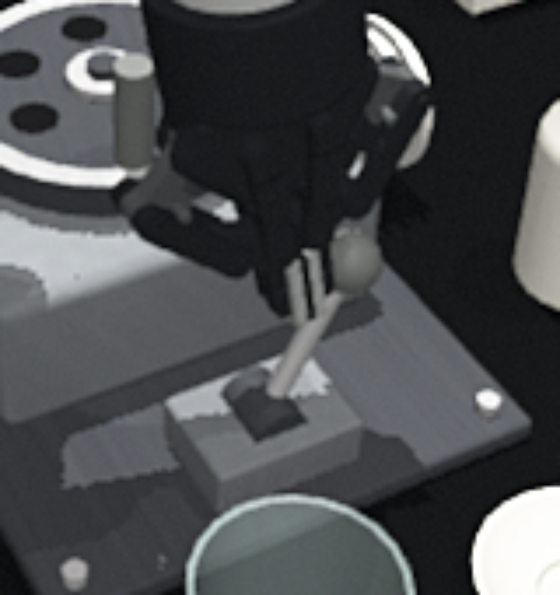

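Emit:
drive_tool --deltas '[0.05,0.2,0.05,0,0.05,0.4,0.1,0,0.05,0.6,0.15,0,0.05,0.7,0.15,0]'

```text
t: 24.2
tcp_pos: [0.5489, -0.1206, 0.0922]
tool_rot: [0.704, 0.705, 0.053, 0.067]
force: [-12.6, -5.0, 7.5]
finger_gap: -0.005
```

```bash
python3 look.py 20 side; python3 to.py .55 -.121 .092;  python3 - <<'E'
from h import *
a=cv2.imread('pics/side20.png')[150:320,220:380];cv2.imwrite('pics/s20c.png',cv2.resize(a,None,fx=3.5,fy=3.5))
E
```

```text
at [ 0.5489 -0.1207  0.0922] F [-11.51  -4.11   6.76] tooly ang 0.2 q [-0.45  0.61  1.84  0.11  0.54 -0.54] gap 0.004
[[-0.001, 0.986, 0.169], [1.0, 0.004, -0.019], [-0.02, 0.169, -0.985]]
[0.55, -0.121, 0.092] [-0.03  0.11  0.04]
```

View pics/s20c.png

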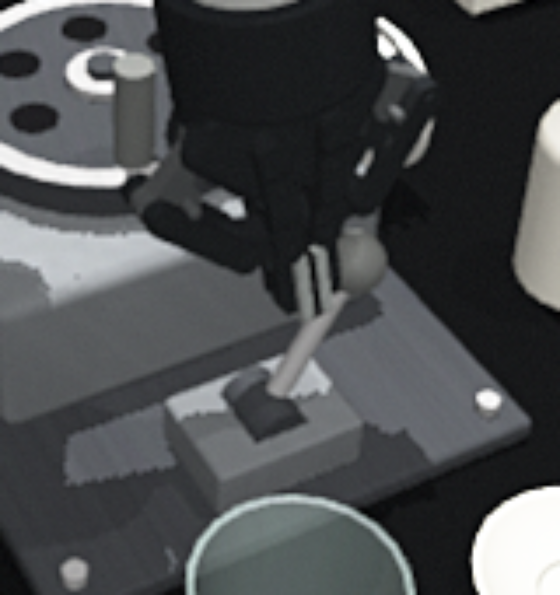

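Emit:
drive_tool --deltas '[0,-0.4,0,0,0,-1,0,0,0,-1.8,0,0,0,-2.8,0,0,0,-3.2,-1,0,0,-3.2,-2.5,0,0,-3.2,-4,0,0,-3.2,-6,0,0,-3.2,-8,0,0,-3.2,-10,0,0,-3.2,-12,0,0,-3.2,-12,0]'

```text
t: 25.45
tcp_pos: [0.4981, -0.1191, 0.208]
tool_rot: [0.703, 0.705, 0.054, 0.07]
force: [0.2, 0.6, 0.7]
finger_gap: 0.001
```

```bash
python3 look.py 21 side scene wrist; python3 to.py; python3 hough2.py scene21 wrist21; python3 - <<'E'
from h import *
D={n:dict(np.load(n+"21.npz")) for n in("side","scene")}
for n in D: print(n,"end ball",proj(D[n],[.569,-.119,.104]))
E
```

```text
at [ 0.4966 -0.1183  0.2048] F [-0.16  0.33 -0.01] tooly ang 0.2 q [-0.49  0.36  1.87  0.09  0.76 -0.55] gap -0.0
[[-0.001, 0.986, 0.169], [1.0, 0.004, -0.019], [-0.019, 0.169, -0.985]]
scene21 5 [ 4.7 -2.8] R 166.4 ang mod60 0.287 cost 29.7
wrist21 3 [-30.  -80.5] R 134.9 ang mod60 -0.24 cost 89.8
side end ball (np.float64(320.21219803997144), np.float64(225.32309227468005))
scene end ball (np.float64(170.50045210384377), np.float64(191.1273205949044))
```

View pics/side21.png

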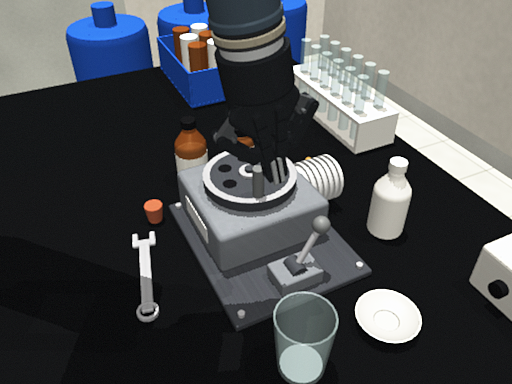

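View pics/scene21.png

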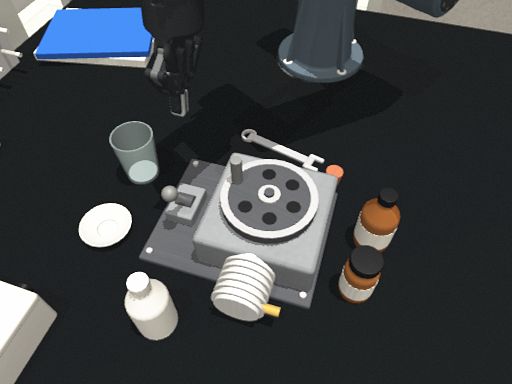

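View pics/wrist21.png

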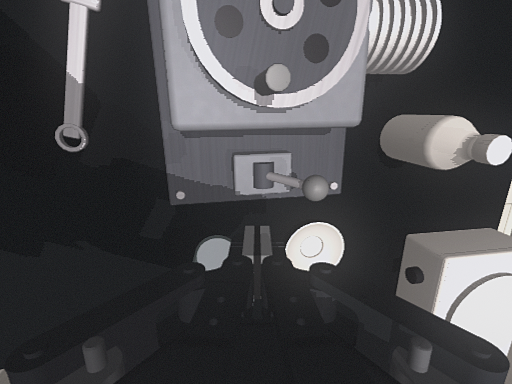

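```bash
python3 hough2.py scene14 scene16 scene21; python3 -c "
from station import manip
print(manip.sign_off())"
```

```text
scene14 6 [ 4.4 -6. ] R 168.6 ang mod60 0.32 cost 292.8
scene16 5 [ 0.6 -2.5] R 169.6 ang mod60 0.296 cost 46.5
scene21 5 [ 4.7 -2.8] R 166.4 ang mod60 0.287 cost 29.7
the job is handed in; nothing more can be done
None
```

I turned the flywheel about 1.84 rad clockwise by its knob, over the compression and a little past the peak, then tipped the lock lever fully over. The job is handed in. Where exactly the peak lies is the least certain part.

**Flywheel:**
- The drag stayed near 5–6 N until about 1.45 rad, then climbed.
- It read about 10–11 N between 1.67 and 1.74 rad, about 9.9 N at 1.78 and about 9 N at 1.84, where I stopped and let go.
- I read the angle from the holes in the wheel. It was 1.84 rad when I let go and again after I had moved clear of the knob.

**Lock lever:**
- I pushed the ball to the finned-cylinder side until it met its stop, at about 13 N.
- After I backed away, the ball sat within about 2 pixels of its predicted end position in both the side and scene views.

**Checks that disagreed:**
- Between 1.60 and 1.62 rad the tangential force read 14–15 N, more than the 11 N expected, with up to 8 N of vertical rubbing. The tool had tilted a few degrees under load by then, and I found no other explanation.
- Because of this the peak is only bracketed. My best estimate is 1.6–1.75 rad, so the wheel stands about 0.1–0.25 rad past it.
- The last wheel-angle readings, from the scene camera, scatter by about 0.03 rad (two of the fits were poor). They show no movement beyond that.

The highest force I read was about 15 N at the knob. The pictures show the glass, dish, bottles and wrench where they were, and the arm ended about 20 cm above the bench with no contact.

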